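# Spot the peg-hole centres with the spring punch

### The arm

A 6-joint arm with a two-finger parallel gripper is mounted at the origin on a cart in front of the work surface, level with it; the furniture and walls round the work are solid. World frame = base frame: x ahead of the robot, y to its left, z up, the work surface at z = 0. Lengths are in m, angles in rad, forces in N, time in s.
With the tool pointing down it reaches from about 0.35 to 0.725 m from the base axis. Payload 4.3 kg.
Tool frame: the origin (TCP) lies midway between the tips of the shut fingers; the grasp point (between the pads) lies 19 mm behind it; z points along the fingers, y is the line along which they close (so a half turn about z gives the same grasp; the last joint's range is limited). The gripper opens to 85 mm and grips with 20 to 120 N. Pads are 22 mm wide; open, the fingers measure 114 mm over their backs; the gripper's body (76 mm by 85 mm) begins 54 mm behind the grasp point. The pads swing forward as they close: fully open they stand 13 mm farther back than shut.
Start: joints at [1.102, 0.377, 0.081, 1.274, 0, 1.46], TCP at [0.202, 0.538, 0.231] pointing down, gripper open.
Joint ranges: [-2.72, 2.72], [-0.84, 1.66], [-1.02, 1.22], [-1.77, 2.12], [-1.37, 1.28], [-3.14, 3.14]. Speed limits (rad/s): [2.57, 2.57, 3.14, 3.14, 3.14, 3.14].

### API

Orientations are given as a unit quaternion [w, x, y, z].
In Python, from rig import * gives the robot as it stands.
- The arm moves only by the tool carry_out, never from a script. Its argument "steps" is a list of rows, each a list of 7 numbers: the shift along the world's x, y, z in m, then the turn, a rotation vector about the world's x, y, z in rad, then the opening, from 0 (shut) to 1 (fully open). A call has 1 to 5 rows; each row shifts and turns the commanded pose from where the row before left it; what a row does not reach is not made up. A row lasts 1/10 s, in which the tool goes at most 50 mm and 8.59 degrees, less where a joint would pass 70% of its speed; a pose out of reach is approached as far as the arm can. A call with a gripper value outside its range is refused whole. The fingers move at their own pace and stop on an object; the grip force is fixed at half the most. Time passes only in rows, so rows that do not move let the fingers close. It gives the time, the measured TCP pose, the force, the opening and the grip force at its end, in the units of the state.
- observe(): the state, without advancing time (a new reading comes with each control period).
- capture(name): name is "side" or "top"; returns a dict with "image" (480x640x3 uint8, blue, green, red), "fx", "fy", "cx", "cy" (pixels), "k1" (the pictures are not rectified: a ray, as slopes to the right and down, at radius r is drawn at 1 + k1 r^2 times it, then the intrinsics apply), "cam_to_world" (4x4, takes a point from camera to world coordinates). Camera axes: x right, y down, z forward; pixel columns grow to the right and rows downward; lengths in m; the calibration is good to about 2 mm. A picture is of the moment at which its call begins. There is no depth.
- hand_in(): hands the job in; it is judged then, once.
The state is a dict: "time_s": time; "joints": joint angles; "joint_velocities": joint speeds; "joint_torque": joint torques, N m; "eef_pos": TCP position; "tool_rot": TCP orientation; "force": force on the tool from outside, world axes, zero at the start; "moment": the same for the moment, N m; "opening": finger opening in m; "grasp_force": force on a finger pad.
Only numpy, scipy, OpenCV 4.12 (cv2) and the standard library are available. Lean on these libraries where they do the work, as an engineer would, in place of code of your own. Each camera call takes 0.05 s, during which the arm holds its last target. There are 200 camera calls.

### The job

This strip is to become another peg block: its first hole is drilled, the other three are only marked with ringed pencil crosses. Take the automatic centre punch from the tool block and, holding it upright, press its point down on each cross until its spring is more than half compressed, starting beside the drilled hole and working away from it, and press on the wood nowhere else. Then put the punch back in its hole in the tool block, fully down, and leave the bradawl and the sanding block as they are.

Things in the scene. Friction and masses are not known exactly. Their poses are not given: they have to be found in the camera images.
- punch: automatic (spring) centre punch, plain steel, 138 mm long, 0.15 kg, tip down in a tool-block hole. Origin at the relaxed tip, z along the tool to its cap. From the tip: plunger dia 5.6 mm to 20 mm, nose tapering out to dia 11 mm up to 50 mm, collar dia 22 mm from 50 to 58 mm, knurled barrel dia 17 mm from 58 to 124 mm (grip here), dark cap dia 19 mm to 138 mm
- punch_tip (a point): the point of the punch's plunger; it moves with the plunger
- plunger (a joint): how far the plunger is pushed into the punch, m: 0 relaxed, 0.008 fully in; springy, begins to move at about 4 N, half in at 7 N, fully in at 10 N
- punch_collar (a point): centre of the underside of the punch's collar, on its axis, 50 mm above the relaxed tip; it lies at the mouth of the hole when the punch stands fully in the tool block
- bradawl: bradawl with a pale bulb-shaped wooden handle (dia 31 mm at the widest), shorter than the punch, standing in the other hole of the tool block; to be left alone. Origin 50 mm below the underside of its handle, z up; its handle's top is 106 mm above the origin
- tool_block: fixed wooden tool block 160 x 56 x 58 mm, long side along its x. Origin at the centre of its underside. Three thin spare bits stand 12 to 17 mm proud near its middle
- hole_a (a point): centre of the mouth of one tool hole (dia 13.5 mm, slightly chamfered, right through the block), on top of the tool block at its x = -42 mm
- hole_b (a point): the same for the other tool hole, at x = +42 mm
- clamp_board: fixed plywood board 112 x 262 x 15 mm with a wooden fence and two small wooden cam clamps that hold the strip; all lower than the strip's top. Origin under the strip's middle line, at the underside; y along the board's long side
- strip: pale wooden strip 46 x 250 x 24 mm clamped on the board, long side along its y, origin at the centre of its underside; its top is 39 mm above the work surface. A drilled 9 mm hole lies near its +y end, then three pencilled crosses, each with a ring of 6 mm radius, 60 mm apart along its middle line
- peg_hole (a point): centre of the drilled hole, on the strip's top
- mark_1 (a point): centre of the cross next to the drilled hole (60 mm from it), on the strip's top
- mark_2 (a point): centre of the middle cross (120 mm from the drilled hole)
- mark_3 (a point): centre of the cross farthest from the drilled hole (180 mm)
- sanding_block: wooden sanding block 40 x 85 x 31 mm lying on the table; bystander
- cap_press: fixed green hand press with a lever, an obstacle left of the strip: base about 105 mm wide and 175 mm long, 310 mm tall, its lever's red ball reaches about 360 mm above the work surface; origin at the underside of its base. Pass over or in front of it
- banding_wheel: fixed turntable between the strip and the tool block, an obstacle: grey disc of about 180 mm diameter with a thin upright wire at its centre that reaches about 160 mm above the work surface; origin at the centre of its underside
There are look-alikes about, which are no part of the job. Of the things shaped like the punch, the steel one is meant.

How it is judged:
On the way, in this order (a step that is already met when the one before it is completed fails the run):
1. the upright punch's point is pressed on the cross beside the drilled hole until its spring gives (distance between punch_tip and mark_1 below 0.006 m and value of joint plunger above 0.003 m and contact force between punch and strip above 2 N and angle between punch's own z axis and vertical below 0.2 rad), for 0.1 s.
2. the upright punch's point is pressed on the cross in the middle until its spring gives (distance between punch_tip and mark_2 below 0.006 m and value of joint plunger above 0.003 m and contact force between punch and strip above 2 N and angle between punch's own z axis and vertical below 0.2 rad), for 0.1 s.
3. the upright punch's point is pressed on the cross farthest from the drilled hole until its spring gives (distance between punch_tip and mark_3 below 0.006 m and value of joint plunger above 0.003 m and contact force between punch and strip above 2 N and angle between punch's own z axis and vertical below 0.2 rad), for 0.1 s.
At the end, for the whole second after the job is handed in: The punch stands upright (within 0.1 rad), released and at rest in a tool-block hole with its collar within 6 mm of the mouth, the bradawl still stands in its hole (within 15 mm and 0.1 rad), and the sanding block is within 30 mm of where it was ((distance between punch_collar and hole_a below 0.006 m or distance between punch_collar and hole_b below 0.006 m) and angle between each of punch, bradawl's own z axis and vertical below 0.1 rad and linear speed of punch below 0.02 m/s and value of joint plunger below 0.001 m and distance of bradawl from where it was at the start of the episode below 0.015 m and distance of sanding_block from where it was at the start of the episode below 0.03 m); the robot touches nothing.
It fails at once if the punch's spring is pressed on the strip more than 12 mm away from every cross (value of joint plunger above 0.002 m and contact force between punch and strip above 2 N and distance between punch_tip and mark_1 above 0.012 m and distance between punch_tip and mark_2 above 0.012 m and distance between punch_tip and mark_3 above 0.012 m).
It also fails if it takes over 61 s, if anything falls off the work surface, if the arm or the gripper's body presses on something with over 40 N, if the wrist force passes 120 N, or if a joint passes its speed limit or range.

## Working session

There is one attempt and no reset: what is moved stays moved. The work goes in short steps, Python scripts to look and compute and a tool call to move; the robot and the scene stay as the last step left them, time stands still between calls to the robot, and variables do not carry over. Pictures are saved under pics/ and viewed, at most 10 in all, crops included, and the job is handed in when it is done.

Besides the shell and the picture viewer there is one more tool, called after "Call:" by a JSON object that holds its "method" and its "body", one argument or row to a line. carry_out: Moves the arm, as the interface text tells. Its arguments: {"type":"object","properties":{"steps":{"type":"array"}},"required":["steps"]}

```bash
mkdir -p pics; python3 - <<'E'
from rig import *
import cv2,pickle
for n in("top","side"):
    c=capture(n);cv2.imwrite(f"pics/{n}0.png",c["image"]);pickle.dump(c,open(f"{n}.pkl","wb"));print(n,c["fx"],c["k1"],c["cam_to_world"])
s=observe();print(s["time_s"],s["eef_pos"],s["tool_rot"],s["opening"])
E
```

```text
top 623.705082666764 -0.12487855462835798 [[-0.00261964 -0.99492588  0.10057645  0.32959048]
 [-0.99999334  0.00286182  0.00226379  0.20610418]
 [-0.00254014 -0.10056985 -0.99492676  1.39796016]
 [ 0.          0.          0.          1.        ]]
side 491.92905605863893 0.008225025291647148 [[ 0.95325411 -0.20850132  0.2187094   0.23730599]
 [-0.30156908 -0.610833    0.73207864 -0.53075649]
 [-0.01904445 -0.76381297 -0.64515662  0.69296619]
 [ 0.          0.          0.          1.        ]]
0.1 [0.20166126 0.53784004 0.23044125] [-2.44864346e-04  1.78447801e-01  9.83948934e-01 -9.03738583e-04] 0.08518346496210857
```

View pics/top0.png

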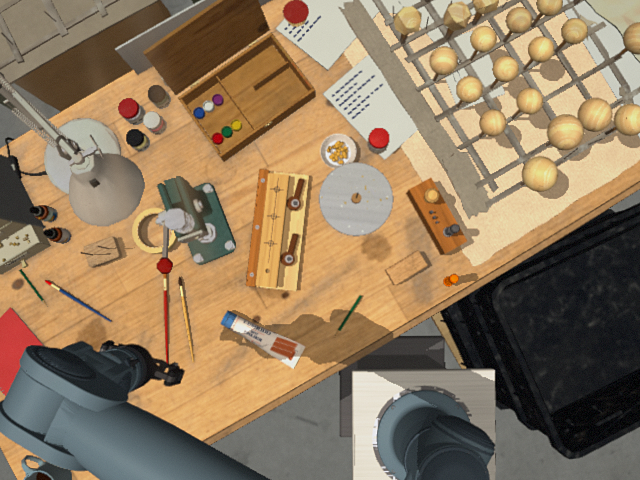

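View pics/side0.png

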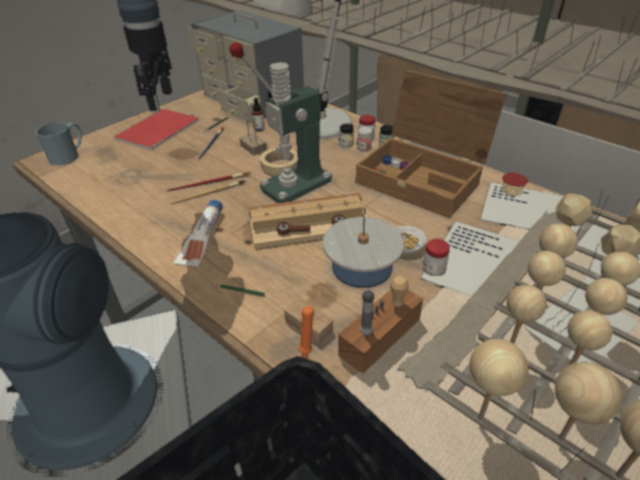

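Candidates shaped like the punch: the steel one in the tool block (top 452,231; side 367,310) and an orange one standing on the table (top 451,280; side 307,330). The steel one fits. The bradawl is the pale bulb at top (432,196). I'll confirm with an enlarged crop, along with the strip.

```bash
python3 - <<'E'
import cv2,numpy as np
t=cv2.imread("pics/top0.png");s=cv2.imread("pics/side0.png")
a=cv2.resize(t[160:300,235:325],None,fx=4,fy=4,interpolation=cv2.INTER_CUBIC)   # 360x560
b=cv2.resize(t[170:260,395:475],None,fx=4,fy=4,interpolation=cv2.INTER_CUBIC) #320x360
d=cv2.resize(s[270:370,330:430],(200,200),interpolation=cv2.INTER_CUBIC)
o=np.zeros((560,700,3),np.uint8);o[:560,:360]=a;o[:360,370:690]=b;o[360:,370:570]=d
cv2.imwrite("pics/crop1.png",o)
E
```

```text
(no output)
```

View pics/crop1.png

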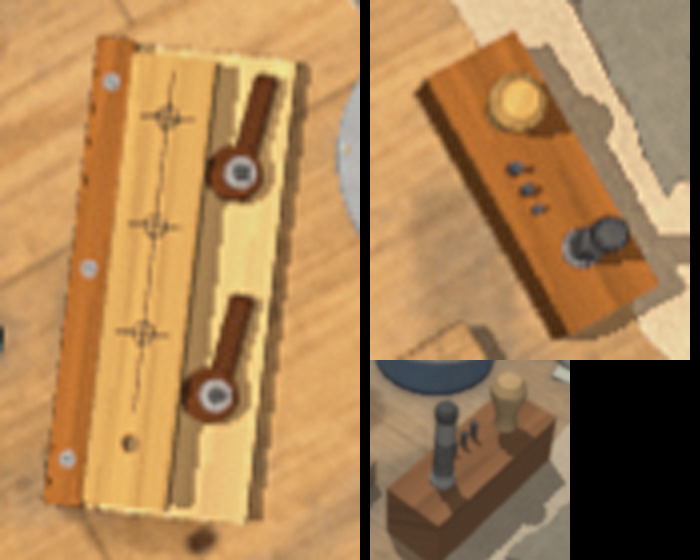

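The crop confirms that the steel-grey punch stands in the near hole of the block and the pale bulb handle is the bradawl in the far one. On the strip, the drilled hole is at about (267,271), with crosses at about (271,243), (274,217) and (277,189).

```bash
cat >h.py <<'E'
import numpy as np,pickle,cv2
def load(n): return pickle.load(open(n+".pkl","rb"))
def ray(c,p):
    K=np.array([[c["fx"],0,c["cx"]],[0,c["fy"],c["cy"]],[0,0,1]])
    q=cv2.undistortPoints(np.array([[p]],float),K,np.array([c["k1"],0,0,0]))[0,0]
    M=np.array(c["cam_to_world"]);return M[:3,3],M[:3,:3]@[q[0],q[1],1]
def atz(c,p,z):
    o,d=ray(c,p);return o+d*(z-o[2])/d[2]
def tri(ca,pa,cb,pb):
    o,d=ray(ca,pa);e,f=ray(cb,pb)
    s=np.linalg.lstsq(np.c_[d,-f],e-o,rcond=None)[0];return o+s[0]*d,e+s[1]*f
def proj(c,P):
    M=np.linalg.inv(np.array(c["cam_to_world"]));v=M[:3]@np.r_[P,1];x=v[:2]/v[2];x=x*(1+c["k1"]*(x@x))
    return x*[c["fx"],c["fy"]]+[c["cx"],c["cy"]]
E
python3 - <<'E'
from h import *
np.set_printoptions(precision=4,suppress=True)
t=load("top");s=load("side")
f=lambda x,y:((x+.5)/4-.5+235,(y+.5)/4-.5+160)
P=[atz(t,f(*p),.039) for p in[(129,443),(144,333),(155,227),(167,117)]]
for p in P:print(p)
print([np.linalg.norm(P[i]-P[i+1]) for i in range(3)])
g=lambda x,y:((x-370+.5)/4-.5+395,(y+.5)/4-.5+170)
h=lambda x,y:((x-370+.5)/2-.5+330,(y-360+.5)/2-.5+270)
print("cap top",atz(t,g(611,235),.146),tri(t,g(611,235),s,h(447,409)))
print("collar side",atz(s,h(442,481),.062),"bradawl",atz(t,g(519,103),.114),atz(s,h(511,384),.114))
print("corners",[atz(t,g(*p),.058) for p in[(515,32),(418,82),(659,285),(566,337)]])
for n in("side",):
  for z in (.146,.066,.058): print(z,proj(s,[*atz(t,g(611,235),.146)[:2],z]))
E
```

```text
[0.3701 0.3452 0.039 ]
[0.4301 0.3374 0.039 ]
[0.4885 0.3317 0.039 ]
[0.5495 0.3255 0.039 ]
[np.float64(0.06057598279777503), np.float64(0.05859879445005753), np.float64(0.06138915393792517)]
cap top [ 0.4505 -0.0457  0.146 ] (array([ 0.451 , -0.0467,  0.1411]), array([ 0.4533, -0.0473,  0.1414]))
collar side [ 0.4507 -0.0517  0.062 ] bradawl [ 0.5229 -0.0054  0.114 ] [ 0.5247 -0.0136  0.114 ]
corners [array([ 0.5705, -0.0132,  0.058 ]), array([0.5429, 0.0404, 0.058 ]), array([ 0.4317, -0.089 ,  0.058 ]), array([ 0.4038, -0.0377,  0.058 ])]
0.146 [366.2466 291.8825]
0.066 [364.3719 325.9695]
0.058 [364.1976 329.1405]
```

Call:
{"method": "carry_out", "body": {
  "steps": [
    [0.0166, -0.039, 0.004, 0, 0, 0, 1],
    [0.0166, -0.039, 0.004, 0, 0, 0, 1],
    [0.0166, -0.039, 0.004, 0, 0, 0, 1],
    [0.0166, -0.039, 0.004, 0, 0, 0, 1],
    [0.0166, -0.039, 0.004, 0, 0, 0, 1]
  ]
}}

```text
time_s: 0.6
eef_pos: [0.285, 0.3417, 0.2511]
tool_rot: [-0.0, 0.178, 0.984, -0.0]
force: [0.8, -0.1, 0.7]
opening: 0.0856
grasp_force: 0.0
```

Call:
{"method": "carry_out", "body": {
  "steps": [
    [0.0166, -0.039, 0.0, 0, 0, 0, 1],
    [0.0166, -0.039, 0.0, 0, 0, 0, 1],
    [0.0166, -0.039, 0.0, 0, 0, 0, 1],
    [0.0166, -0.039, 0.0, 0, 0, 0, 1],
    [0.0166, -0.039, 0.0, 0, 0, 0, 1]
  ]
}}

```text
time_s: 1.1
eef_pos: [0.368, 0.1467, 0.2511]
tool_rot: [-0.0, 0.178, 0.984, 0.0]
force: [1.2, 0.6, 1.4]
opening: 0.0855
grasp_force: 0.0
```

Call:
{"method": "carry_out", "body": {
  "steps": [
    [0.0166, -0.039, 0.0, 0, 0, 0, 1],
    [0.0166, -0.039, 0.0, 0, 0, 0, 1],
    [0.0166, -0.039, 0.0, 0, 0, 0, 1],
    [0.0166, -0.039, 0.0, 0, 0, 0, 1],
    [0, 0, 0, 0, 0, 0, 1]
  ]
}}

```text
time_s: 1.6
eef_pos: [0.436, -0.0116, 0.2509]
tool_rot: [0.0, 0.182, 0.983, -0.001]
force: [-0.8, 0.0, -0.1]
opening: 0.0855
grasp_force: 0.0
```

Call:
{"method": "carry_out", "body": {
  "steps": [
    [0.0075, -0.0175, 0, 0, 0, 0, 1],
    [0.0075, -0.0175, 0, 0, 0, 0, 1],
    [0, 0, -0.04, 0, 0, 0, 1],
    [0, 0, -0.03, 0, 0, 0, 1],
    [0, 0, 0, 0, 0, 0, 1]
  ]
}}

```text
time_s: 2.1
eef_pos: [0.4453, -0.0412, 0.1774]
tool_rot: [-0.005, 0.178, 0.984, 0.0]
force: [0.7, 1.1, 0.9]
opening: 0.0856
grasp_force: 0.0
```

```bash
python3 - <<'E'
from rig import *
import cv2,numpy as np
from h import *
a=capture("top");b=capture("side")
A=cv2.resize(a["image"][160:260,390:490],(400,400),interpolation=cv2.INTER_CUBIC)
B=cv2.resize(b["image"][220:370,320:420],(400,600),interpolation=cv2.INTER_CUBIC)
o=np.zeros((600,800,3),np.uint8);o[:400,:400]=A;o[:,400:]=B
p=observe()["eef_pos"];print(p,proj(a,p),proj(b,p))
cv2.imwrite("pics/c2.png",o)
E
```

```text
[ 0.44847776 -0.04193245  0.18137298] [456.55671818 227.6589376 ] [364.9815095  273.92795515]
```

View pics/c2.png

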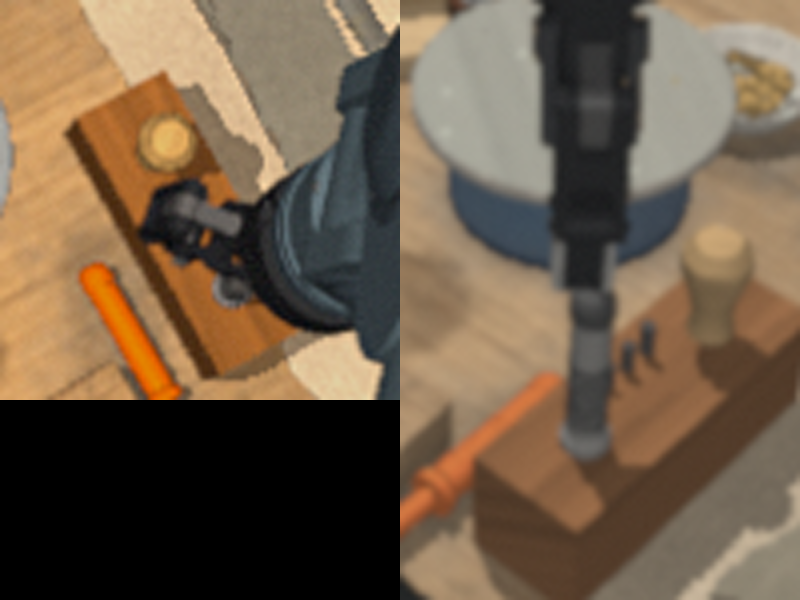

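```bash
python3 - <<'E'
from rig import *
import cv2,numpy as np
a=capture("top");b=capture("side")
o=np.zeros((600,800,3),np.uint8)
o[:450,:400]=cv2.resize(a["image"][170:320,370:503],(400,450));o[:450,400:]=cv2.resize(b["image"][255:405,260:393],(400,450))
cv2.imwrite("pics/c3.png",o);print(observe()["eef_pos"],observe()["force"])
E
```

```text
[ 0.45032291 -0.04244975  0.18298607] [-0.51148    -0.39211075 -0.39414285]
```

View pics/c3.png

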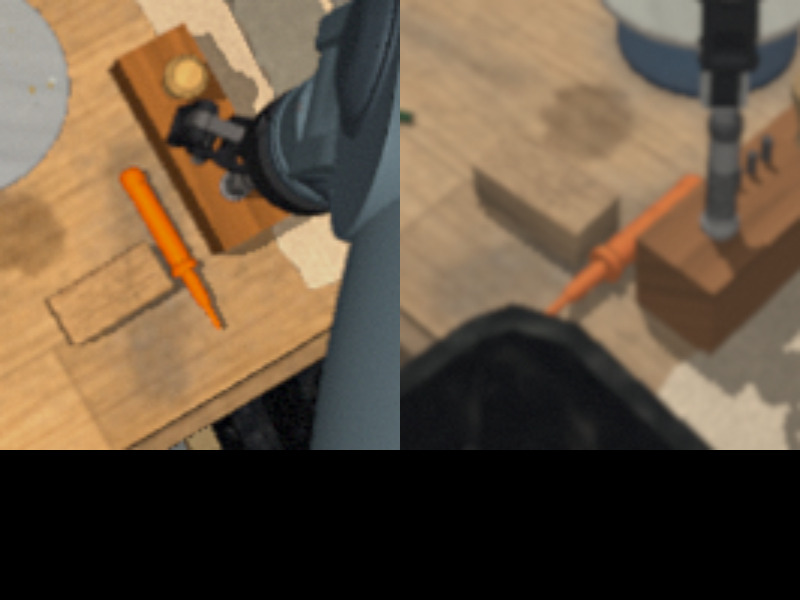

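The orange look-alike, which stood loose, now lies on the table between the block and the sanding block. It is at rest and clear of the work. The jaws line up with the punch, so I'll centre, descend and close.

Call:
{"method": "carry_out", "body": {
  "steps": [
    [0, -0.003, -0.03, 0, 0, 0, 1],
    [0, 0, -0.03, 0, 0, 0, 1],
    [0, 0, -0.03, 0, 0, 0, 1],
    [0, 0, 0, 0, 0, 0, 1],
    [0, 0, 0, 0, 0, 0, 1]
  ]
}}

```text
time_s: 2.8
eef_pos: [0.4501, -0.0456, 0.0927]
tool_rot: [0.001, 0.178, 0.984, 0.0]
force: [0.4, 0.2, -0.1]
opening: 0.0854
grasp_force: 0.0
```

Call:
{"method": "carry_out", "body": {
  "steps": [
    [0, 0, 0, 0, 0, 0, 0],
    [0, 0, 0, 0, 0, 0, 0],
    [0, 0, 0, 0, 0, 0, 0],
    [0, 0, 0, 0, 0, 0, 0],
    [0, 0, 0, 0, 0, 0, 0]
  ]
}}

```text
time_s: 3.3
eef_pos: [0.4498, -0.0455, 0.0919]
tool_rot: [0.001, 0.178, 0.984, 0.0]
force: [-0.9, 0.0, 3.7]
opening: 0.0156
grasp_force: 58.3
```

Call:
{"method": "carry_out", "body": {
  "steps": [
    [0, 0, 0, 0, 0, 0, 0],
    [0, 0, 0, 0, 0, 0, 0],
    [0, 0, 0, 0, 0, 0, 0],
    [0, 0, 0, 0, 0, 0, 0],
    [0, 0, 0, 0, 0, 0, 0]
  ]
}}

```text
time_s: 3.8
eef_pos: [0.4497, -0.0455, 0.0918]
tool_rot: [0.0, 0.178, 0.984, 0.0]
force: [-0.0, 1.2, 5.3]
opening: 0.0156
grasp_force: 58.3
```

Call:
{"method": "carry_out", "body": {
  "steps": [
    [0, 0, 0.015, 0, 0, 0, 0],
    [0, 0, 0.025, 0, 0, 0, 0],
    [0, 0, 0.03, 0, 0, 0, 0],
    [0, 0, 0.03, 0, 0, 0, 0],
    [0, 0, 0.03, 0, 0, 0, 0]
  ]
}}

```text
time_s: 4.3
eef_pos: [0.4484, -0.0455, 0.2217]
tool_rot: [-0.001, 0.178, 0.984, -0.0]
force: [0.8, -0.2, -2.5]
opening: 0.0156
grasp_force: 58.5
```

Call:
{"method": "carry_out", "body": {
  "steps": [
    [0, 0, 0.03, 0, 0, 0, 0],
    [0, 0, 0.03, 0, 0, 0, 0],
    [0, 0, 0, 0, 0, 0, 0],
    [0, 0, 0, 0, 0, 0, 0],
    [0, 0, 0, 0, 0, 0, 0]
  ]
}}

```text
time_s: 4.8
eef_pos: [0.4483, -0.0454, 0.2795]
tool_rot: [-0.002, 0.178, 0.984, 0.0]
force: [-0.5, 0.3, -2.5]
opening: 0.0154
grasp_force: 58.6
```

```bash
python3 - <<'E'
from rig import *
import cv2,numpy as np
from h import *
b=capture("side");s=observe();p=s["eef_pos"];print(p,s["force"])
for dz in (.0,-.029,-.037,-.083,.055-.0): print(dz,proj(b,np.add(p,[0,0,dz])))
u,v=proj(b,p).astype(int);x0,y0=u-70,v-60
print(x0,y0);cv2.imwrite("pics/c4.png",cv2.resize(b["image"][y0:y0+140,x0:x0+140],(560,560),interpolation=cv2.INTER_CUBIC))
E
```

```text
[ 0.44817628 -0.04535193  0.2794624 ] [-0.00801442 -0.13446758 -2.45009451]
0.0 [368.35539705 223.53271349]
-0.029 [367.49702391 239.88985569]
-0.037 [367.26854029 244.24647584]
-0.083 [366.01917615 268.08845876]
0.055 [370.12558964 189.84926419]
298 163
```

View pics/c4.png

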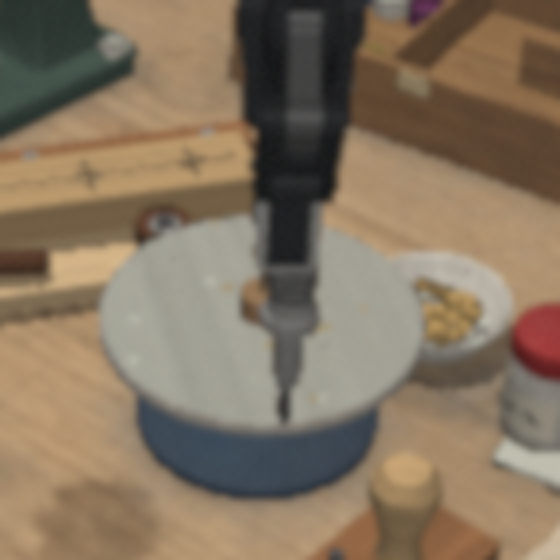

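The punch hangs upright with its tip at about (369,268) in the side view, which matches the prediction (a constant side-camera bias of about 2.5 px). Now over to mark 1.

Call:
{"method": "carry_out", "body": {
  "steps": [
    [-0.0019, 0.038, 0, 0, 0, 0, 0],
    [-0.0019, 0.038, 0, 0, 0, 0, 0],
    [-0.0019, 0.038, 0, 0, 0, 0, 0],
    [-0.0019, 0.038, 0, 0, 0, 0, 0],
    [-0.0019, 0.038, 0, 0, 0, 0, 0]
  ]
}}

```text
time_s: 5.35
eef_pos: [0.4386, 0.1457, 0.2798]
tool_rot: [-0.001, 0.179, 0.984, -0.001]
force: [0.9, 0.0, -1.4]
opening: 0.0155
grasp_force: 58.9
```

Call:
{"method": "carry_out", "body": {
  "steps": [
    [-0.0019, 0.038, 0, 0, 0, 0, 0],
    [-0.0019, 0.038, 0, 0, 0, 0, 0],
    [-0.0019, 0.038, 0, 0, 0, 0, 0],
    [-0.0019, 0.038, 0, 0, 0, 0, 0],
    [-0.0019, 0.038, 0, 0, 0, 0, 0]
  ]
}}

```text
time_s: 5.85
eef_pos: [0.4292, 0.3355, 0.2796]
tool_rot: [-0.001, 0.178, 0.984, -0.001]
force: [0.8, -0.5, -1.5]
opening: 0.0155
grasp_force: 58.9
```

Call:
{"method": "carry_out", "body": {
  "steps": [
    [0, 0, 0, 0, 0, 0, 0],
    [0, 0, 0, 0, 0, 0, 0],
    [0, 0, 0, 0, 0, 0, 0]
  ]
}}

```text
time_s: 6.15
eef_pos: [0.4299, 0.3334, 0.2804]
tool_rot: [-0.001, 0.179, 0.984, -0.001]
force: [0.6, 0.0, -2.0]
opening: 0.0154
grasp_force: 59.2
```

Call:
{"method": "carry_out", "body": {
  "steps": [
    [-0.0008, 0.005, -0.03, 0, 0, 0, 0],
    [0, 0, -0.04, 0, 0, 0, 0],
    [0, 0, -0.04, 0, 0, 0, 0],
    [0, 0, -0.03, 0, 0, 0, 0],
    [0, 0, 0, 0, 0, 0, 0]
  ]
}}

```text
time_s: 6.65
eef_pos: [0.4261, 0.3358, 0.1368]
tool_rot: [-0.004, 0.179, 0.984, -0.003]
force: [-0.8, -0.9, -1.3]
opening: 0.0157
grasp_force: 59.3
```

Call:
{"method": "carry_out", "body": {
  "steps": [
    [0, 0, 0, 0, 0, 0, 0],
    [0, 0, 0, 0, 0, 0, 0]
  ]
}}

```text
time_s: 6.85
eef_pos: [0.4311, 0.3397, 0.1436]
tool_rot: [0.001, 0.179, 0.984, 0.001]
force: [0.2, 0.8, -1.5]
opening: 0.0154
grasp_force: 59.3
```

```bash
python3 - <<'E'
from rig import *
import cv2,numpy as np
from h import *
b=capture("side");a=capture("top");s=observe();p=s["eef_pos"];print(p,s["force"])
print("tip",proj(b,np.add(p,[0,0,-.0838])),"m1",proj(b,[.4298,.3382,.039]),"m2",proj(b,[.4894,.3317,.039]),"m3",proj(b,[.5491,.3251,.039]),"hole",proj(b,[.3701,.3448,.039]))
u,v=proj(b,[.4298,.3382,.039]).astype(int);x0,y0=u-60,v-60;print(x0,y0)
o=np.zeros((600,800,3),np.uint8)
o[:,:]=cv2.resize(b["image"][y0:y0+90,x0:x0+120],(800,600),interpolation=cv2.INTER_CUBIC)
cv2.imwrite("pics/c5.png",o)
E
```

```text
[0.43117527 0.34015768 0.14368612] [ 0.85403877 -0.40421516 -0.98914558]
tip [292.60690983 201.50330564] m1 [292.78044514 209.7294859 ] m2 [319.0872371  206.21550991] m3 [345.06037209 202.76788151] hole [266.01702851 213.27869751]
232 149
```

View pics/c5.png

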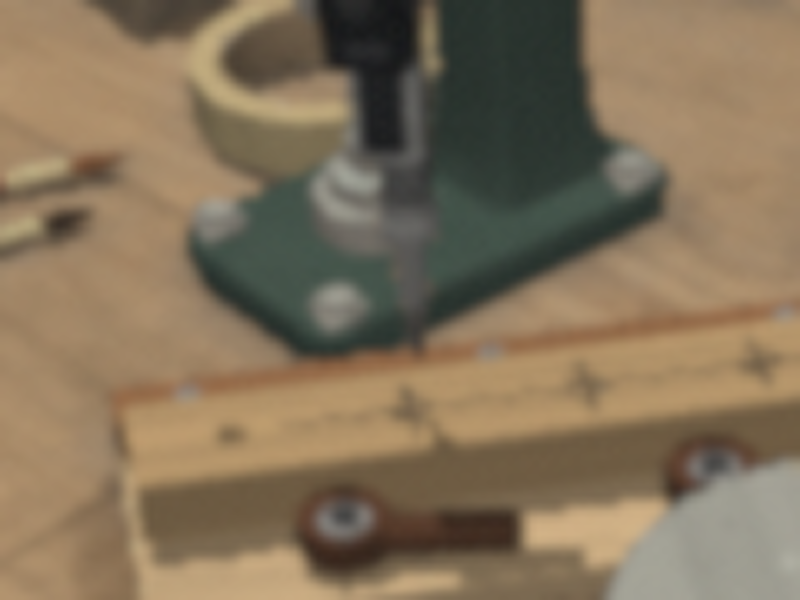

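Call:
{"method": "carry_out", "body": {
  "steps": [
    [-0.0037, -0.002, -0.009, 0, 0, 0, 0],
    [0, 0, -0.0085, 0, 0, 0, 0],
    [0, 0, 0, 0, 0, 0, 0],
    [0, 0, 0, 0, 0, 0, 0],
    [0, 0, 0, 0, 0, 0, 0]
  ]
}}

```text
time_s: 7.45
eef_pos: [0.4256, 0.3373, 0.1237]
tool_rot: [-0.0, 0.178, 0.984, -0.0]
force: [-0.5, 0.1, -1.6]
opening: 0.0154
grasp_force: 59.3
```

```bash
python3 - <<'E'
from rig import *
import cv2,numpy as np
from h import *
b=capture("side");s=observe();p=s["eef_pos"];print(p,s["force"])
print("tip",proj(b,np.add(p,[0,0,-.0838])),"tip on wood",proj(b,[p[0],p[1],.039]))
x0,y0=268,165
cv2.imwrite("pics/c6.png",cv2.resize(b["image"][y0:y0+60,x0:x0+60],(600,600),interpolation=cv2.INTER_CUBIC))
E
```

```text
[0.42572731 0.33740411 0.12381777] [ 0.42355211  0.01505506 -2.30093237]
tip [291.08242919 209.9174144 ] tip on wood [291.10981502 210.2845094 ]
```

View pics/c6.png

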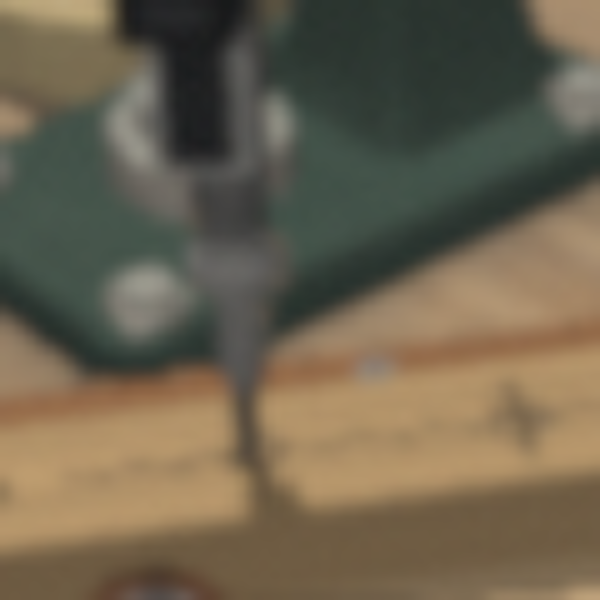

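Call:
{"method": "carry_out", "body": {
  "steps": [
    [0.0015, 0.0008, 0, 0, 0, 0, 0],
    [0, 0, -0.0025, 0, 0, 0, 0],
    [0, 0, -0.0015, 0, 0, 0, 0],
    [0, 0, 0, 0, 0, 0, 0],
    [0, 0, 0, 0, 0, 0, 0]
  ]
}}

```text
time_s: 8.0
eef_pos: [0.4279, 0.3386, 0.1205]
tool_rot: [0.001, 0.178, 0.984, 0.001]
force: [1.0, 0.3, 3.9]
opening: 0.0152
grasp_force: 59.8
```

Call:
{"method": "carry_out", "body": {
  "steps": [
    [0, 0, -0.0015, 0, 0, 0, 0],
    [0, 0, -0.0015, 0, 0, 0, 0],
    [0, 0, 0, 0, 0, 0, 0],
    [0, 0, 0, 0, 0, 0, 0],
    [0, 0, 0, 0, 0, 0, 0]
  ]
}}

```text
time_s: 8.5
eef_pos: [0.4279, 0.3386, 0.1174]
tool_rot: [0.001, 0.178, 0.984, 0.001]
force: [0.5, 1.5, 5.6]
opening: 0.0153
grasp_force: 59.9
```

Call:
{"method": "carry_out", "body": {
  "steps": [
    [0, 0, -0.0012, 0, 0, 0, 0],
    [0, 0, 0, 0, 0, 0, 0],
    [0, 0, 0, 0, 0, 0, 0],
    [0, 0, 0, 0, 0, 0, 0]
  ]
}}

```text
time_s: 8.9
eef_pos: [0.428, 0.3386, 0.1163]
tool_rot: [0.001, 0.178, 0.984, 0.001]
force: [-0.7, -0.0, 6.5]
opening: 0.0158
grasp_force: 60.0
```

Call:
{"method": "carry_out", "body": {
  "steps": [
    [0, 0, 0.015, 0, 0, 0, 0],
    [0, 0, 0.015, 0, 0, 0, 0],
    [0, 0, 0, 0, 0, 0, 0],
    [0, 0, 0, 0, 0, 0, 0]
  ]
}}

```text
time_s: 9.3
eef_pos: [0.4268, 0.3379, 0.1446]
tool_rot: [-0.001, 0.178, 0.984, -0.0]
force: [-0.1, 0.3, -2.4]
opening: 0.0158
grasp_force: 59.4
```

Call:
{"method": "carry_out", "body": {
  "steps": [
    [0.02, -0.002, 0, 0, 0, 0, 0],
    [0.02, -0.002, 0, 0, 0, 0, 0],
    [0.0205, -0.0022, 0, 0, 0, 0, 0],
    [0, 0, 0, 0, 0, 0, 0],
    [0, 0, 0, 0, 0, 0, 0]
  ]
}}

```text
time_s: 9.8
eef_pos: [0.4868, 0.3315, 0.144]
tool_rot: [-0.001, 0.179, 0.984, -0.001]
force: [0.3, -0.7, -1.1]
opening: 0.0155
grasp_force: 59.3
```

Call:
{"method": "carry_out", "body": {
  "steps": [
    [0, 0, 0, 0, 0, 0, 0],
    [0, 0, 0, 0, 0, 0, 0],
    [0, 0, 0, 0, 0, 0, 0]
  ]
}}

```text
time_s: 10.1
eef_pos: [0.4871, 0.3321, 0.1456]
tool_rot: [-0.0, 0.178, 0.984, -0.0]
force: [0.4, -0.1, -2.1]
opening: 0.0156
grasp_force: 59.3
```

Call:
{"method": "carry_out", "body": {
  "steps": [
    [0, 0, -0.011, 0, 0, 0, 0],
    [0, 0, -0.01, 0, 0, 0, 0],
    [0, 0, 0, 0, 0, 0, 0],
    [0, 0, 0, 0, 0, 0, 0],
    [0, 0, 0, 0, 0, 0, 0]
  ]
}}

```text
time_s: 10.6
eef_pos: [0.4876, 0.3319, 0.1245]
tool_rot: [-0.0, 0.178, 0.984, -0.0]
force: [-0.8, -0.6, -1.7]
opening: 0.0155
grasp_force: 59.3
```

```bash
python3 - <<'E'
from rig import *
import cv2,numpy as np
from h import *
b=capture("side");s=observe();p=s["eef_pos"];print(p,s["force"],s["tool_rot"])
x0,y0=290,160
cv2.imwrite("pics/c7.png",cv2.resize(b["image"][y0:y0+60,x0:x0+60],(600,600),interpolation=cv2.INTER_CUBIC))
E
```

```text
[0.48775486 0.33196305 0.12464455] [ 0.34992529  0.72083887 -2.2411714 ] [-8.15383025e-05  1.78459103e-01  9.83947327e-01 -2.53742493e-05]
```

View pics/c7.png

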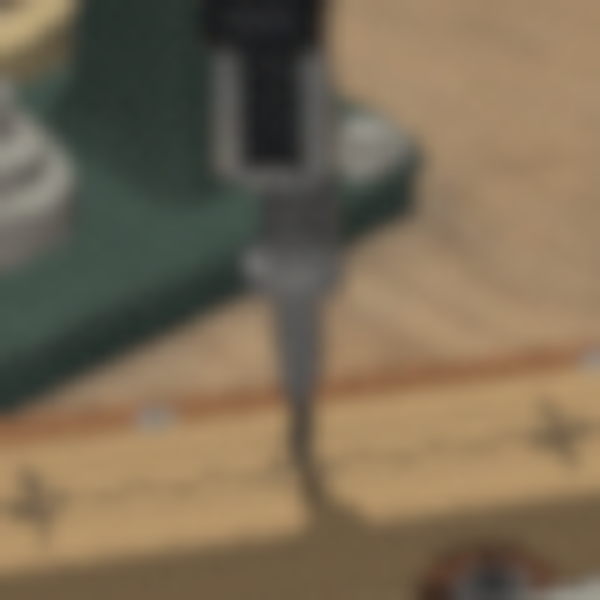

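The tip stands within about 1 mm of the midpoint of marks 1 and 3, which is mark 2. Pressing.

Call:
{"method": "carry_out", "body": {
  "steps": [
    [-0.0005, 0, -0.002, 0, 0, 0, 0],
    [0, 0, -0.002, 0, 0, 0, 0],
    [0, 0, -0.002, 0, 0, 0, 0],
    [0, 0, -0.0015, 0, 0, 0, 0],
    [0, 0, 0, 0, 0, 0, 0]
  ]
}}

```text
time_s: 11.15
eef_pos: [0.4878, 0.3323, 0.1178]
tool_rot: [0.001, 0.178, 0.984, 0.0]
force: [-0.5, -0.6, 5.6]
opening: 0.0155
grasp_force: 60.0
```

Call:
{"method": "carry_out", "body": {
  "steps": [
    [0, 0, -0.0007, 0, 0, 0, 0],
    [0, 0, 0, 0, 0, 0, 0],
    [0, 0, 0, 0, 0, 0, 0],
    [0, 0, 0, 0, 0, 0, 0]
  ]
}}

```text
time_s: 11.55
eef_pos: [0.4879, 0.3323, 0.1173]
tool_rot: [0.001, 0.178, 0.984, 0.001]
force: [-0.5, -0.2, 5.4]
opening: 0.0155
grasp_force: 60.0
```

Call:
{"method": "carry_out", "body": {
  "steps": [
    [0, 0, -0.0012, 0, 0, 0, 0],
    [0, 0, 0, 0, 0, 0, 0],
    [0, 0, 0, 0, 0, 0, 0],
    [0, 0, 0, 0, 0, 0, 0]
  ]
}}

```text
time_s: 11.95
eef_pos: [0.4879, 0.3323, 0.1162]
tool_rot: [0.001, 0.178, 0.984, 0.001]
force: [-0.7, -0.6, 6.0]
opening: 0.0154
grasp_force: 60.0
```

Call:
{"method": "carry_out", "body": {
  "steps": [
    [0, 0, 0.015, 0, 0, 0, 0],
    [0, 0, 0.015, 0, 0, 0, 0],
    [0, 0, 0, 0, 0, 0, 0],
    [0, 0, 0, 0, 0, 0, 0],
    [0, 0, 0, 0, 0, 0, 0]
  ]
}}

```text
time_s: 12.45
eef_pos: [0.4865, 0.3316, 0.1438]
tool_rot: [-0.001, 0.178, 0.984, -0.001]
force: [0.1, 0.1, -2.8]
opening: 0.0157
grasp_force: 59.4
```

Call:
{"method": "carry_out", "body": {
  "steps": [
    [0.02, -0.0022, 0, 0, 0, 0, 0],
    [0.02, -0.0022, 0, 0, 0, 0, 0],
    [0.02, -0.0022, 0, 0, 0, 0, 0],
    [0, 0, 0, 0, 0, 0, 0],
    [0, 0, 0, 0, 0, 0, 0]
  ]
}}

```text
time_s: 12.95
eef_pos: [0.5466, 0.325, 0.1439]
tool_rot: [-0.001, 0.179, 0.984, -0.001]
force: [-0.4, 0.0, -1.3]
opening: 0.0153
grasp_force: 59.3
```

Call:
{"method": "carry_out", "body": {
  "steps": [
    [0, 0, 0, 0, 0, 0, 0],
    [0, 0, 0, 0, 0, 0, 0],
    [0, 0, 0, 0, 0, 0, 0]
  ]
}}

```text
time_s: 13.25
eef_pos: [0.5466, 0.3256, 0.1453]
tool_rot: [-0.0, 0.178, 0.984, -0.0]
force: [0.0, -0.3, -2.5]
opening: 0.0157
grasp_force: 59.3
```

Call:
{"method": "carry_out", "body": {
  "steps": [
    [0, 0, -0.011, 0, 0, 0, 0],
    [0, 0, -0.01, 0, 0, 0, 0],
    [0, 0, 0, 0, 0, 0, 0],
    [0, 0, 0, 0, 0, 0, 0],
    [0, 0, 0, 0, 0, 0, 0]
  ]
}}

```text
time_s: 13.75
eef_pos: [0.5471, 0.3253, 0.124]
tool_rot: [-0.0, 0.178, 0.984, -0.0]
force: [-0.5, 0.6, -1.8]
opening: 0.0156
grasp_force: 59.3
```

Call:
{"method": "carry_out", "body": {
  "steps": [
    [0, 0, -0.002, 0, 0, 0, 0],
    [0, 0, -0.002, 0, 0, 0, 0],
    [0, 0, -0.002, 0, 0, 0, 0],
    [0, 0, -0.0015, 0, 0, 0, 0],
    [0, 0, 0, 0, 0, 0, 0]
  ]
}}

```text
time_s: 14.25
eef_pos: [0.5478, 0.3256, 0.1174]
tool_rot: [0.001, 0.178, 0.984, 0.0]
force: [-2.6, -0.7, 5.8]
opening: 0.0156
grasp_force: 60.0
```

Call:
{"method": "carry_out", "body": {
  "steps": [
    [0, 0, -0.001, 0, 0, 0, 0],
    [0, 0, 0, 0, 0, 0, 0],
    [0, 0, 0, 0, 0, 0, 0],
    [0, 0, 0, 0, 0, 0, 0]
  ]
}}

```text
time_s: 14.65
eef_pos: [0.5479, 0.3256, 0.1168]
tool_rot: [0.001, 0.178, 0.984, 0.0]
force: [-1.4, -0.7, 6.2]
opening: 0.0157
grasp_force: 60.0
```

Call:
{"method": "carry_out", "body": {
  "steps": [
    [0, 0, 0.02, 0, 0, 0, 0],
    [0, 0, 0.035, 0, 0, 0, 0],
    [0, 0, 0.035, 0, 0, 0, 0],
    [0, 0, 0.04, 0, 0, 0, 0],
    [0, 0, 0.035, 0, 0, 0, 0]
  ]
}}

```text
time_s: 15.15
eef_pos: [0.5471, 0.3253, 0.2819]
tool_rot: [-0.0, 0.178, 0.984, 0.0]
force: [0.4, -0.9, -2.0]
opening: 0.0156
grasp_force: 59.3
```

Call:
{"method": "carry_out", "body": {
  "steps": [
    [-0.009, -0.037, 0, 0, 0, 0, 0],
    [-0.009, -0.037, 0, 0, 0, 0, 0],
    [-0.009, -0.037, 0, 0, 0, 0, 0],
    [-0.009, -0.037, 0, 0, 0, 0, 0],
    [-0.009, -0.037, 0, 0, 0, 0, 0]
  ]
}}

```text
time_s: 15.65
eef_pos: [0.5015, 0.1391, 0.28]
tool_rot: [-0.0, 0.178, 0.984, -0.0]
force: [0.5, 0.1, -1.6]
opening: 0.0156
grasp_force: 59.4
```

Call:
{"method": "carry_out", "body": {
  "steps": [
    [-0.01, -0.037, 0, 0, 0, 0, 0],
    [-0.01, -0.037, 0, 0, 0, 0, 0],
    [-0.01, -0.037, 0, 0, 0, 0, 0],
    [-0.01, -0.037, 0, 0, 0, 0, 0],
    [-0.01, -0.037, 0, 0, 0, 0, 0]
  ]
}}

```text
time_s: 16.15
eef_pos: [0.4515, -0.0458, 0.2802]
tool_rot: [-0.0, 0.178, 0.984, 0.0]
force: [1.5, 0.5, -3.0]
opening: 0.0154
grasp_force: 59.4
```

Call:
{"method": "carry_out", "body": {
  "steps": [
    [0, 0, 0, 0, 0, 0, 0],
    [0, 0, 0, 0, 0, 0, 0],
    [0, 0, 0, 0, 0, 0, 0],
    [0, 0, 0, 0, 0, 0, 0]
  ]
}}

```text
time_s: 16.55
eef_pos: [0.4525, -0.0436, 0.2805]
tool_rot: [-0.0, 0.178, 0.984, 0.0]
force: [-0.4, -0.3, -1.9]
opening: 0.0156
grasp_force: 59.5
```

Call:
{"method": "carry_out", "body": {
  "steps": [
    [-0.0027, -0.0019, -0.025, 0, 0, 0, 0],
    [0, 0, -0.04, 0, 0, 0, 0],
    [0, 0, -0.04, 0, 0, 0, 0],
    [0, 0, -0.02, 0, 0, 0, 0],
    [0, 0, 0, 0, 0, 0, 0]
  ]
}}

```text
time_s: 17.05
eef_pos: [0.4469, -0.0448, 0.1526]
tool_rot: [-0.003, 0.178, 0.984, 0.0]
force: [-1.3, 1.3, -1.8]
opening: 0.0155
grasp_force: 59.5
```

Call:
{"method": "carry_out", "body": {
  "steps": [
    [0, 0, 0, 0, 0, 0, 0],
    [0, 0, 0, 0, 0, 0, 0],
    [0, 0, 0, 0, 0, 0, 0]
  ]
}}

```text
time_s: 17.35
eef_pos: [0.4512, -0.0467, 0.1574]
tool_rot: [0.002, 0.178, 0.984, -0.0]
force: [0.2, -0.3, -1.5]
opening: 0.0154
grasp_force: 59.5
```

Correcting to the grasp position, then inserting the first part gently.

Call:
{"method": "carry_out", "body": {
  "steps": [
    [-0.0014, 0.0012, -0.004, 0, 0, 0, 0],
    [0, 0, -0.005, 0, 0, 0, 0],
    [0, 0, -0.005, 0, 0, 0, 0],
    [0, 0, -0.005, 0, 0, 0, 0],
    [0, 0, 0, 0, 0, 0, 0]
  ]
}}

```text
time_s: 17.85
eef_pos: [0.4474, -0.0451, 0.1357]
tool_rot: [-0.001, 0.179, 0.984, 0.0]
force: [0.5, 0.8, -1.9]
opening: 0.0155
grasp_force: 59.5
```

Call:
{"method": "carry_out", "body": {
  "steps": [
    [0, 0, 0, 0, 0, 0, 0],
    [0, 0, 0, 0, 0, 0, 0]
  ]
}}

```text
time_s: 18.05
eef_pos: [0.4483, -0.0453, 0.1368]
tool_rot: [0.0, 0.178, 0.984, 0.0]
force: [0.0, 0.1, -1.8]
opening: 0.0153
grasp_force: 59.5
```

Call:
{"method": "carry_out", "body": {
  "steps": [
    [0.0013, -0.0002, -0.008, 0, 0, 0, 0],
    [0, 0, -0.008, 0, 0, 0, 0],
    [0, 0, -0.008, 0, 0, 0, 0],
    [0, 0, 0, 0, 0, 0, 0],
    [0, 0, 0, 0, 0, 0, 0]
  ]
}}

```text
time_s: 18.55
eef_pos: [0.4491, -0.0454, 0.1123]
tool_rot: [-0.001, 0.178, 0.984, 0.0]
force: [0.5, -0.2, -2.1]
opening: 0.0155
grasp_force: 59.5
```

Call:
{"method": "carry_out", "body": {
  "steps": [
    [0.0007, 0, -0.007, 0, 0, 0, 0],
    [0, 0, -0.006, 0, 0, 0, 0],
    [0, 0, -0.005, 0, 0, 0, 0],
    [0, 0, 0, 0, 0, 0, 0],
    [0, 0, 0, 0, 0, 0, 0]
  ]
}}

```text
time_s: 19.05
eef_pos: [0.45, -0.0454, 0.0945]
tool_rot: [-0.0, 0.178, 0.984, 0.0]
force: [0.6, 0.4, -2.0]
opening: 0.0157
grasp_force: 59.5
```

Call:
{"method": "carry_out", "body": {
  "steps": [
    [0, 0, -0.0015, 0, 0, 0, 0],
    [0, 0, -0.001, 0, 0, 0, 0],
    [0, 0, 0, 0, 0, 0, 0],
    [0, 0, 0, 0, 0, 0, 0]
  ]
}}

```text
time_s: 19.45
eef_pos: [0.4503, -0.0455, 0.0923]
tool_rot: [0.0, 0.178, 0.984, 0.0]
force: [0.6, -0.2, -0.8]
opening: 0.0156
grasp_force: 59.5
```

Force is starting to rise, so the collar is at the mouth. Releasing and rising.

Call:
{"method": "carry_out", "body": {
  "steps": [
    [0, 0, 0, 0, 0, 0, 1],
    [0, 0, 0, 0, 0, 0, 1],
    [0, 0, 0, 0, 0, 0, 1],
    [0, 0, 0, 0, 0, 0, 1],
    [0, 0, 0, 0, 0, 0, 1]
  ]
}}

```text
time_s: 19.95
eef_pos: [0.4503, -0.0455, 0.0923]
tool_rot: [0.0, 0.178, 0.984, 0.0]
force: [0.9, 0.8, 0.4]
opening: 0.0845
grasp_force: 0.0
```

Call:
{"method": "carry_out", "body": {
  "steps": [
    [0, 0, 0, 0, 0, 0, 1],
    [0, 0, 0, 0, 0, 0, 1],
    [0, 0, 0.02, 0, 0, 0, 1],
    [0, 0, 0.03, 0, 0, 0, 1],
    [0, 0, 0.03, 0, 0, 0, 1]
  ]
}}

```text
time_s: 20.45
eef_pos: [0.4495, -0.0453, 0.1727]
tool_rot: [-0.001, 0.178, 0.984, 0.0]
force: [0.5, -0.5, -1.0]
opening: 0.0854
grasp_force: 0.0
```

Call:
{"method": "carry_out", "body": {
  "steps": [
    [0, 0, 0.04, 0, 0, 0, 1],
    [0, 0, 0.03, 0, 0, 0, 1],
    [0, 0.03, 0.02, 0, 0, 0, 1],
    [-0.01, 0.04, 0, 0, 0, 0, 1],
    [-0.01, 0.04, 0, 0, 0, 0, 1]
  ]
}}

```text
time_s: 20.95
eef_pos: [0.4308, 0.0654, 0.2632]
tool_rot: [0.001, 0.179, 0.984, 0.0]
force: [0.2, 0.5, 0.4]
opening: 0.0853
grasp_force: 0.0
```

Call:
{"method": "carry_out", "body": {
  "steps": [
    [-0.01, 0.04, 0, 0, 0, 0, 1],
    [-0.01, 0.04, 0, 0, 0, 0, 1],
    [0, 0, 0, 0, 0, 0, 1],
    [0, 0, 0, 0, 0, 0, 1],
    [0, 0, 0, 0, 0, 0, 1]
  ]
}}

```text
time_s: 21.45
eef_pos: [0.4105, 0.1438, 0.2622]
tool_rot: [0.0, 0.179, 0.984, -0.0]
force: [-0.3, -0.8, 0.1]
opening: 0.0858
grasp_force: 0.0
```

```bash
python3 - <<'E'
from rig import *
import cv2,numpy as np
b=capture("side")["image"];a=capture("top")["image"]
o=np.zeros((450,800,3),np.uint8)
o[:,:400]=cv2.resize(a[170:320,370:503],(400,450));o[:,400:]=cv2.resize(b[255:405,280:413],(400,450))
cv2.imwrite("pics/c8.png",o);print(observe()["eef_pos"])
E
```

```text
[0.41059791 0.14342701 0.26215269]
```

View pics/c8.png

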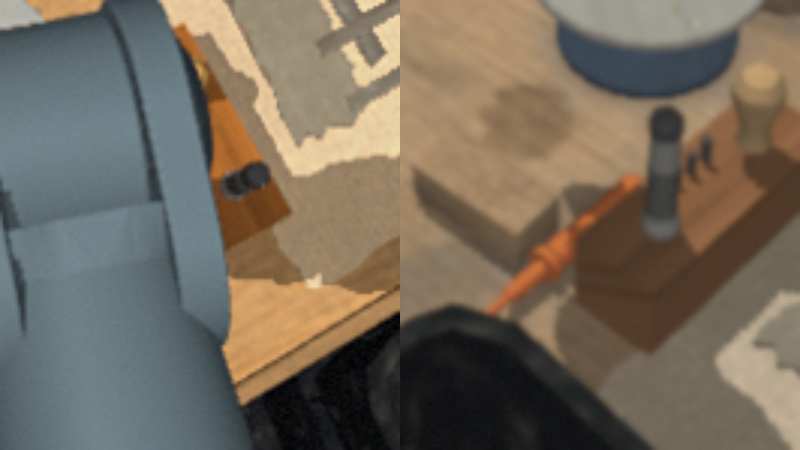

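The punch stands upright and fully seated in its hole at side (375,310). The bradawl is in its hole, the sanding block has not moved, and the gripper is clear.

```bash
python3 -c "
from rig import *
print(hand_in())"
```

```text
the job is handed in; nothing more can be done
None
```

I pressed the steel punch on crosses 1, 2 and 3 in order, put it back fully down in its hole, and handed the job in at about 21.5 s; the bradawl and sanding block stayed as they were, but the loose orange look-alike fell over on the table during my approach, and hand-in returned no verdict.

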